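# Load a roller shaft in the holding jig and hold its keeper on the third notch

### The job

Pick the long stepped roller shaft (a fat middle with a thinner neck at both ends) out of the parts bin, leaving the other pieces in the bin, and lay it in the jig's two V rests, thick middle between the rests, and let go of it. Then, with the gripper fingers, swing the jig's spring-return clamp by its upright black handle, past the first two notches to the third, so that the steel keeper lies over the shaft. The clamp springs back if let go: finish while holding the handle there, and leave the hammer, tin and wood offcut on the bench undisturbed.

Things in the scene. Friction and masses are not known exactly. Their poses are not given: they have to be found in the camera images.
- shaft_center (a point): Centre of the target, the long stepped steel roller shaft, about 0.2 kg: middle 20 mm diameter and 52 mm long, at each end a neck 14 mm diameter and 24 mm long, 100 mm overall. Its y axis runs along the shaft; x and z may be rolled about it. It starts lying on the bin floor (centre 10 mm above that floor) and rolls if pushed. Grasp it from above across the thick middle.
- rest (a point): Where the shaft's centre belongs, fixed to the jig, 46 mm above the bench; y runs along the seated shaft, z up. Two 90 degree V rests, open upward, at y = -40 and +40 mm, each 14 mm thick in y, 66 mm clear between them for the thick middle and the fingers; the necks lie in the Vs, whose rims reach 7 mm higher and 20 mm to each side of this point. The base plate lies 34 mm below it.
- hub (a point): On the vertical axis about which the clamp turns, 96 mm above the bench, level with point handle; fixed to the jig, same axes as the rest, at y = -115 mm from it. The hub itself ends 70 mm above the bench; a grey disc under it (radius 60 mm, top 50 mm above the bench) carries three small steel studs that mark the notches: the handle's arm covers the stud of the notch it is on.
- handle (a point): Point on the clamp's upright black handle post, 22 mm below its top; frame turns with the clamp. Post 20 mm diameter, top 118 mm above the bench, standing 50 mm above its arm, 85 mm from the hub axis. At rest it is on the jig's -x side; on the third notch it is at -y of the hub, in line with hub and rests. Pinch it from above (it can turn between the fingers) or push it sideways.
- clamp (a joint): Clamp angle, rad: 0 at rest, growing anticlockwise from above. Notches at 0.42, 0.84, 1.26 (third, last), stop at 1.30. A spring always returns it to 0, also out of notches: 4 N at the handle at rest, 7.5 N at the third, bumps of about 2 N between notches. Opposite the handle a keeper tongue (20 mm wide, 135 mm long, 60 to 68 mm above the bench) swings from the +x side over the shaft, 4 mm clear of it.
- bin: Open grey parts bin, outside 250 (x) x 280 (y) x 45 mm high, walls and floor 5 mm; origin under its centre, on the bench. Five steel pieces lie in it in a 3 by 2 pattern (70 mm apart in x, 132 mm in y), one place empty.
- stub_center (a point): Centre of a short stepped shaft, not wanted: middle 20 mm diameter 30 mm long, necks 14 mm x 12 mm, 54 mm overall along y. Stays in the bin.
- rod_center (a point): Centre of a plain round steel rod, not wanted: 20 mm diameter, 100 mm along y. Stays in the bin.
- bar_center (a point): Centre of a square steel bar, not wanted: 18 x 18 mm, 100 mm along y. Stays in the bin.
- collar_mid (a point): Centre of a steel collar lying flat, not wanted: 42 mm outside, 22 mm hole, 18 mm high. Stays in the bin.
- tin: Steel tin standing on the bench beyond the jig, 80 mm diameter, 75 mm high; origin under its centre. Leave alone.
- hammer: Hammer lying on the bench beyond the jig, 260 mm long along its x axis, about 26 mm high; origin at its middle, on the bench. Leave alone.
- offcut: Wood offcut lying on the bench near the robot, 90 (x) x 140 (y) x 45 mm; origin under its centre. Leave alone.
Things that resemble listed ones, but are neither listed nor needed, are in the scene too. Leave any purple or yellow look-alike of the part that bears shaft_center alone.

How it is judged (in metres and radians):
On the way, in this order (a step that is already met when the one before it is completed fails the run):
1. the stepped shaft lies in both V rests and is let go, with the clamp still at rest (x of shaft_center in the frame of rest between -0.004 and 0.004 m and y of shaft_center in the frame of rest between -0.01 and 0.01 m and z of shaft_center in the frame of rest between -0.003 and 0.004 m and angle between the y axis of shaft_center and the y axis of rest, either way round below 0.08 rad and contact force between the fingers and shaft below 0.2 N and value of joint clamp below 0.3 rad), for 0.2 s.
2. the clamp is turned to the third notch by the fingers (value of joint clamp above 1.17 rad and contact force between the fingers and clamp above 1.5 N), for 0.2 s.
At the end, for the whole second after the job is handed in: The shaft lies in both V rests (within 4 mm across, 10 mm along, 3 to 4 mm in height, 0.08 rad in line), not touched by the fingers; the clamp stands still on its third notch (above 1.17 rad), held there by the fingers (over 1.5 N on the clamp) (all of step 2 and x of shaft_center in the frame of rest between -0.004 and 0.004 m and y of shaft_center in the frame of rest between -0.01 and 0.01 m and z of shaft_center in the frame of rest between -0.003 and 0.004 m and angle between the y axis of shaft_center and the y axis of rest, either way round below 0.08 rad and contact force between the fingers and shaft below 0.2 N and velocity of joint clamp between -0.1 and 0.1 rad/s and linear speed of shaft below 0.02 m/s); the arm keeps its last pose, push and grip.
It fails at once if one of the other pieces is taken out of the bin or lifted over 60 mm (z of any of stub_center, rod_center, bar_center, collar_mid in the frame of bin above 0.06 m or x of any of stub_center, rod_center, bar_center, collar_mid in the frame of bin above 0.13 m or x of any of stub_center, rod_center, bar_center, collar_mid in the frame of bin below -0.13 m or y of any of stub_center, rod_center, bar_center, collar_mid in the frame of bin above 0.145 m or y of any of stub_center, rod_center, bar_center, collar_mid in the frame of bin below -0.145 m).
It fails at once if the tin, hammer or offcut is shifted over 30 mm or tipped (distance of any of tin, hammer, offcut from where it was at the start of the episode above 0.03 m or angle between any of tin, offcut's own z axis and vertical above 0.4 rad).
It also fails if it takes over 58 s, if anything falls off the work surface, if the arm or the gripper's body presses on something with over 40 N, if the wrist force passes 120 N, or if a joint passes its speed limit or range.

### The arm

A 6-joint arm with a two-finger parallel gripper is mounted at the origin on the work surface. World frame = base frame: x ahead of the robot, y to its left, z up, the work surface at z = 0. Lengths are in mm, angles in rad, forces in N, time in s.
With the tool pointing down it reaches from about 350 to 775 mm from the base axis. Payload 7.3 kg.
Tool frame: the origin (TCP) lies at the very end of the fingers, on their centre line; the grasp point (between the pads) lies bot.grip_point_offset behind it (bot.grip_point_offset is the distance from the TCP to the grasp point, in mm); z points along the fingers, y is the line along which they close (so a half turn about z gives the same grasp; the last joint's range is limited). The gripper opens to 92 mm and grips with 3 to 60 N. Pads are 19 mm wide; open, the fingers measure 130 mm over their backs; the gripper's body (75 mm by 190 mm) begins 47 mm behind the grasp point.
Start: joints at [1.053, 0.342, 1.524, -0, 1.275, -0.146], TCP at [190.717, 489.157, 204.841] pointing down, gripper open.
Joint ranges: [-2.53, 2.53], [-0.77, 2.02], [0.04, 2.7], [-1, 4.14], [0.28, 2.66], [-3.11, 3.11]. Speed limits (rad/s): [2.57, 2.57, 3.14, 3.14, 3.14, 3.14].

### API

Orientations are given as [roll, pitch, yaw] about the fixed x, y, z axes, in that order (R = Rz(yaw) Ry(pitch) Rx(roll)).
In Python, from plant import bot gives the robot as it stands. The module is installed in compiled form; this text tells all that it offers.
- The arm moves only by the tool carry_out, never from a script. Its argument "plan" is a list of rows, each an object of numbers: "tx", "ty", "tz": the shift along the world's x, y, z in mm; "rx", "ry", "rz": the turn, a rotation vector about the world's x, y, z in rad. A call has 1 to 12 rows; each row shifts and turns the commanded pose from where the row before left it; what a row does not reach is not made up. A row lasts 1/10 s, in which the tool goes at most 50 mm and 8.59 degrees, less where a joint would pass 70% of its speed; a pose out of reach is approached as far as the arm can. A call with a gripper value outside its range is refused whole. "gripper" is the closure, from 0 (fully open) to 1 (shut), set as the call begins (left out, the last holds). The fingers move at their own pace and stop on an object; the grip force is fixed at half the most. Time passes only in rows, so rows that do not move let the fingers close. It gives the time, the measured TCP pose, the force, the opening and the grip force at its end, in the units of the state.
- bot.get_obs(): the state, without advancing time (a new reading comes with each control period).
- bot.capture(name): name is "scene" or "top" or "wrist"; returns the picture (384x512x3 uint8, red, green, blue); there is no depth.
- bot.camera_model(name): a dict with "camera_matrix" (3x3 intrinsics, pixels), "R" (3x3) and "t" (3): a world point X has camera coordinates R X + t. Camera axes: x right, y down, z forward; pixel columns grow to the right and rows downward; lengths in mm; the calibration is good to about 2 mm. A picture is of the moment at which its call begins: read the wrist's pose just before it. camera_model takes no time and is no camera call; for the wrist camera it gives the pose at the moment of the call.
- bot.close_job(): hands the job in; it is judged then, once.
The state is a dict: "time": time; "joint_positions": joint angles; "dq": joint speeds; "tau": joint torques, N m; "tool_pos": TCP position; "tcp_rot": TCP orientation; "contact_force": force on the tool from outside, world axes, zero at the start; "moment": the same for the moment, N m; "grip_width": finger opening in mm; "finger_force": force on a finger pad.
Only numpy, scipy, OpenCV 4.12 (cv2) and the standard library are available. Lean on these libraries where they do the work, as an engineer would, in place of code of your own. Each camera call takes 0.05 s, during which the arm holds its last target. There are 200 camera calls.

## Working session

There is one attempt and no reset: what is moved stays moved. The work goes in short steps, Python scripts to look and compute and a tool call to move; the robot and the scene stay as the last step left them, time stands still between calls to the robot, and variables do not carry over. Pictures are saved under pics/ and viewed, at most 10 in all, crops included, and the job is handed in when it is done.

Besides the shell and the picture viewer there is one more tool, called after "Request:" by a JSON object that holds its "op" and its "data". carry_out: Moves the arm, as the interface text tells. Its arguments: {"type":"object","properties":{"plan":{"type":"array"},"gripper":{"type":"number"}},"required":["plan"]}

```bash
mkdir -p pics
cat > h.py <<'E'
import numpy as np,cv2
from plant import bot
def snap(name,fn):
    m=bot.camera_model(name); im=np.array(bot.capture(name)); cv2.imwrite('pics/'+fn+'.png',im[:,:,::-1]); 
    np.savez('pics/'+fn+'.npz',im=im,K=m['camera_matrix'],R=m['R'],t=m['t']); return im
def ray(fn,u,v,z):
    d=np.load('pics/'+fn+'.npz'); R=d['R'];c=-R.T@d['t']; r=R.T@np.linalg.inv(d['K'])@[u,v,1]
    return c+r*(z-c[2])/r[2]
def proj(fn,X):
    d=np.load('pics/'+fn+'.npz'); p=d['K']@(d['R']@np.array(X,float)+d['t']); return p[:2]/p[2]
E
python3 - <<'E'
from h import *
a=snap('top','top0');b=snap('scene','scene0')
cv2.imwrite('pics/top0b.png',cv2.resize(a,(800,600),interpolation=cv2.INTER_CUBIC)[:,:,::-1])
o=bot.get_obs();print(o,bot.grip_point_offset)
for n in('top0','scene0'):
    d=np.load('pics/'+n+'.npz');print(d['K'],-d['R'].T@d['t'],d['R'])
E
```

```text
{'time': 0.1, 'joint_positions': array([ 1.05300350e+00,  3.42669644e-01,  1.52488387e+00,  9.79605274e-06,
        1.27538113e+00, -1.45978128e-01]), 'dq': array([ 0.00080906, -0.00224981, -0.00443965, -0.00106138,  0.00048733,
       -0.00116552]), 'tau': array([ 1.68895349e-03, -4.32004917e+01, -2.44696462e+01,  7.20232632e-02,
        5.25958801e-02, -4.47040054e-05]), 'tool_pos': array([190.51726434, 488.8163688 , 204.2189852 ]), 'tcp_rot': array([-3.14026630e+00, -2.04474559e-04,  2.76977496e+00]), 'contact_force': array([ 0.98551626, -0.40455918, -0.09342923]), 'moment': array([-0.00100321, -0.00330132,  0.01600087]), 'finger_force': 0.0, 'grip_width': 91.82868401752997} 18.8
[[378.82435841   0.         254.44659718]
 [  0.         378.82435841 187.20744463]
 [  0.           0.           1.        ]] [ 369.82867524  -74.46167112 1072.47822543] [[ 8.64125020e-03 -9.99961015e-01  1.81577605e-03]
 [-9.81758718e-01 -8.82882993e-03 -1.89925962e-01]
 [ 1.89934589e-01 -1.41456207e-04 -9.81796737e-01]]
[[488.15206567   0.         263.00572854]
 [  0.         488.15206567 197.4904335 ]
 [  0.           0.           1.        ]] [ 1346.4330349  -1041.66472427  1223.47902345] [[ 0.77595996  0.63067339 -0.01171366]
 [ 0.41557165 -0.52509974 -0.74267791]
 [-0.47453803  0.57142045 -0.66954635]]
```

View pics/top0b.png

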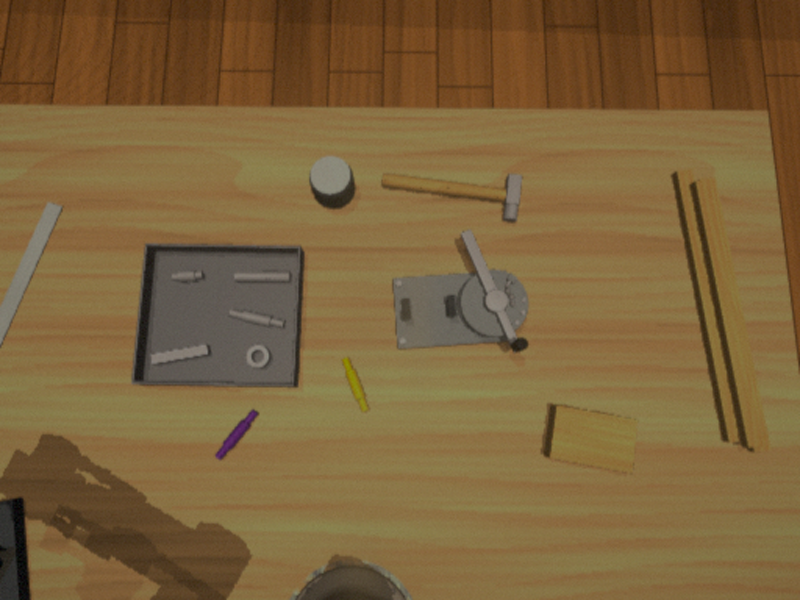

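View pics/scene0.png

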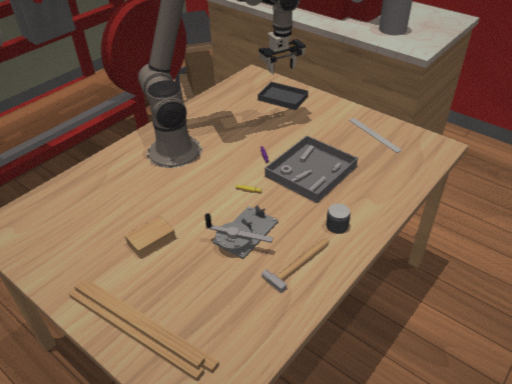

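Top view (enlarged pixels): the bin holds a stub (187,276), a plain rod (262,277), a long stepped piece (257,318), a square bar (180,354) and a collar (258,356). The purple (237,435) and yellow (356,384) stepped pieces are decoys outside the bin. The jig has V rests at (405,308) and (450,306), the hub at (497,300) and the handle at (520,345). The stepped piece at (257,318) fits: it is steel, long, necked at both ends and in the bin. I'll confirm it in one enlarged crop.

Run:
```python
from h import *
im=np.load('pics/top0.npz')['im']
s=1.5625
a=cv2.resize(im[150:255,80:200],(480,420),interpolation=cv2.INTER_CUBIC)
b=cv2.resize(im[140:235,245:345],(400,380),interpolation=cv2.INTER_CUBIC)
c=np.zeros((420,800,3),np.uint8);c[:,:400]=cv2.resize(a,(400,420))*1;c[:380,400:]=b
cv2.imwrite('pics/crop1.png',np.clip(c[:,:,::-1]*1.4,0,255).astype(np.uint8))
g=cv2.cvtColor(im,cv2.COLOR_RGB2GRAY); m=np.zeros_like(g); m[162:240,94:188]=(g[162:240,94:188]>115)*255
n,l,st,ce=cv2.connectedComponentsWithStats(m)
for i in range(1,n):
    if st[i,4]<25: continue
    ys,xs=np.where(l==i); r=cv2.minAreaRect(np.c_[xs,ys].astype(np.float32)); 
    P=np.array([ray('top0',x,y,18)[:2] for x,y in cv2.boxPoints(r)])
    print(r[0],st[i,4],P.mean(0).round(1),P.round(0).tolist())
for n,u,v,z in [('V1',405,308,46),('V2',450,306,46),('hub',497,300,70),('handle',520,344,118),('keeperend',466,235,68),('pl_tl',397,280,12),('pl_bl',400,347,12),('offcut',592,437,45),('hamL',385,180,20),('hamR',515,197,20),('tin',331,172,75)]:
    print(n,ray('top0',u/s,v/s,z).round(1))
```

```text
(166.5, 176.0) 67 [604.1 176.3] [[607.0, 224.0], [607.0, 129.0], [602.0, 129.0], [601.0, 223.0]]
(159.00001525878906, 201.99998474121094) 48 [529.  193.5] [[533.0, 228.0], [540.0, 227.0], [525.0, 159.0], [518.0, 160.0]]
(114.23322296142578, 225.98828125) 182 [460.6 313.9] [[458.0, 364.0], [477.0, 267.0], [463.0, 264.0], [445.0, 360.0]]
(164.5, 227.5) 96 [457.7 174.2] [[476.0, 193.0], [476.0, 157.0], [440.0, 155.0], [440.0, 191.0]]
V1 [540.8 -87.9  46. ]
V2 [ 545.1 -167.    46. ]
hub [ 552.2 -245.9   70. ]
handle [ 471.5 -273.1  118. ]
keeperend [ 668.4 -194.3   68. ]
pl_tl [598.3 -73.4  12. ]
pl_bl [475.5 -79.8  12. ]
offcut [ 323.  -405.2   45. ]
hamL [788.7 -49.1  20. ]
hamR [ 757.3 -292.6   20. ]
tin [781.   46.2  75. ]
```

View pics/crop1.png

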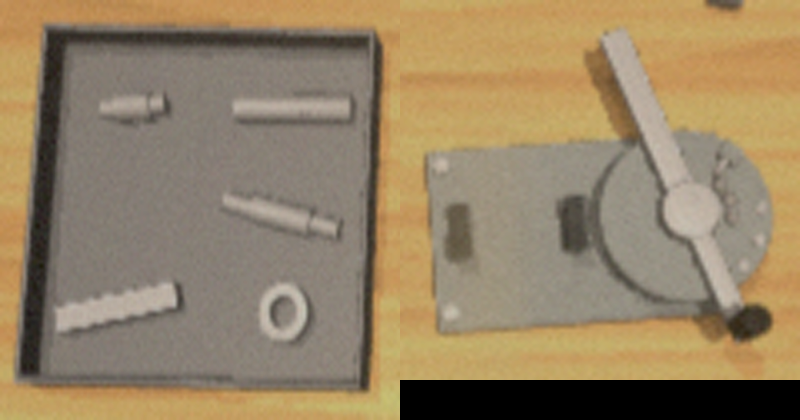

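The crop confirms it: the piece at crop (282,215) has a thick middle and a thin neck at both ends, about 100 mm overall. I'll move over it and look from near.

Request:
{"op": "carry_out", "data": {"plan": [{"tx":28,"ty":-25,"rz":-0.117},{"tx":28,"ty":-25,"rz":-0.117},{"tx":28,"ty":-25,"rz":-0.117},{"tx":28,"ty":-25,"rz":-0.117},{"tx":28,"ty":-25,"rz":-0.117},{"tx":28,"ty":-25,"rz":-0.117},{"tx":28,"ty":-25,"rz":-0.117},{"tx":28,"ty":-25,"rz":-0.117},{"tx":28,"ty":-25,"rz":-0.117},{"tx":28,"ty":-25,"rz":-0.117},{"tx":28,"ty":-25,"rz":-0.117},{"tx":28,"ty":-25,"rz":-0.117}]}}

```text
invalid input at $.plan[0]: expected keys tx, ty, tz, rx, ry, rz
```

Request:
{"op": "carry_out", "data": {"plan": [{"tz":0},{"tz":0}]}}

```text
invalid input at $.plan[0]: expected keys tx, ty, tz, rx, ry, rz
```

Run:
```python
from h import *
o=bot.get_obs();print(o['tool_pos'],o['tcp_rot'],o['joint_positions'])
snap('wrist','w1'); print(ray('top0',164.2,204,15))
m=np.load('pics/w1.npz');print(-m['R'].T@m['t'],m['R'])
```

```text
[190.51726434 488.8163688  204.2189852 ] [-3.14026630e+00 -2.04474559e-04  2.76977496e+00] [ 1.05300350e+00  3.42669644e-01  1.52488387e+00  9.79605274e-06
  1.27538113e+00 -1.45978128e-01]
[523.92359669 179.25876418  15.        ]
[114.82096452 517.33749332 384.80841777] [[ 3.63347287e-01  9.31653358e-01 -8.77694307e-04]
 [ 8.88939307e-01 -3.46406399e-01  2.99648987e-01]
 [ 2.78864946e-01 -1.09656864e-01 -9.54049115e-01]]
```

View pics/w1.png

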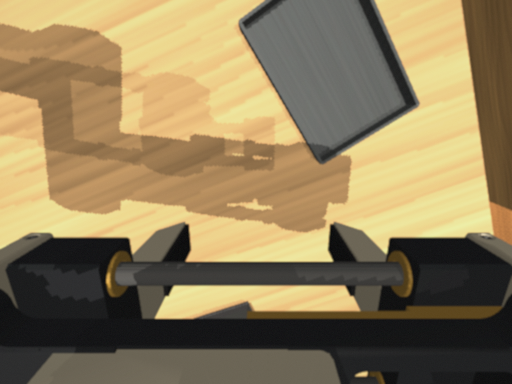

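Request:
{"op": "carry_out", "data": {"plan": [{"tx":28,"ty":-25,"tz":0,"rx":0,"ry":0,"rz":-0.117},{"tx":28,"ty":-25,"tz":0,"rx":0,"ry":0,"rz":-0.117},{"tx":28,"ty":-25,"tz":0,"rx":0,"ry":0,"rz":-0.117},{"tx":28,"ty":-25,"tz":0,"rx":0,"ry":0,"rz":-0.117},{"tx":28,"ty":-26,"tz":0,"rx":0,"ry":0,"rz":-0.117},{"tx":28,"ty":-26,"tz":0,"rx":0,"ry":0,"rz":-0.117},{"tx":28,"ty":-26,"tz":0,"rx":0,"ry":0,"rz":-0.117},{"tx":28,"ty":-26,"tz":0,"rx":0,"ry":0,"rz":-0.117},{"tx":28,"ty":-26,"tz":0,"rx":0,"ry":0,"rz":-0.117},{"tx":28,"ty":-26,"tz":0,"rx":0,"ry":0,"rz":-0.117},{"tx":27,"ty":-26,"tz":0,"rx":0,"ry":0,"rz":-0.117},{"tx":27,"ty":-26,"tz":0,"rx":0,"ry":0,"rz":-0.117}]}}

```text
time: 1.35
tool_pos: [525.5, 179.9, 204.6]
tcp_rot: [-3.141, 0.0, 1.361]
contact_force: [0.1, -0.0, -0.2]
grip_width: 91.9
finger_force: 0.0
```

Request:
{"op": "carry_out", "data": {"plan": [{"tx":0,"ty":0,"tz":0,"rx":0,"ry":0,"rz":0},{"tx":0,"ty":0,"tz":0,"rx":0,"ry":0,"rz":0}]}}

```text
time: 1.55
tool_pos: [524.6, 180.7, 204.2]
tcp_rot: [-3.14, 0.0, 1.365]
contact_force: [-0.3, 1.0, -0.1]
grip_width: 92.2
finger_force: 0.0
```

Run:
```python
from h import *
o=bot.get_obs();print(o['tool_pos'],o['tcp_rot'],o['joint_positions'])
snap('wrist','w2')
```

```text
[524.59193475 180.65995573 204.18683136] [-3.14017771e+00  2.69135824e-04  1.36527603e+00] [1.93335425e-01 3.98154111e-01 1.44057791e+00 3.12536578e-04
 1.30426905e+00 3.98773382e-01]
```

View pics/w2.png

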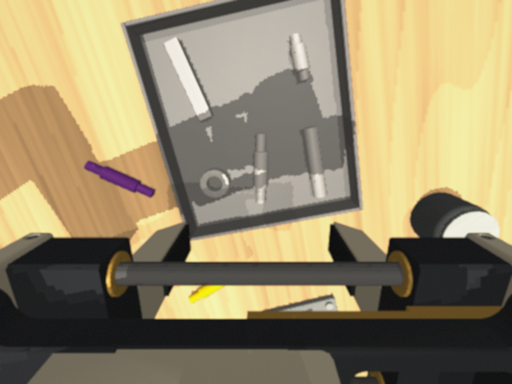

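Wrist view: the shaft runs from (261,134) to (260,203), in line with the tool; the collar is at (215,182) and the rod at (315,162). Now for precise edges.

Run:
```python
from h import *
im=np.load('pics/w2.npz')['im'].astype(int); g=im.sum(2)//3
for v in range(128,210,6): print(v,g[v,246:276].tolist())
A=ray('w2',261,134,15);B=ray('w2',260,203,15);print(A,B,(A+B)/2,np.linalg.norm(A-B),np.arctan2(-(A-B)[0],(A-B)[1]))
```

```text
128 [115, 115, 115, 114, 115, 115, 115, 115, 115, 115, 115, 115, 114, 115, 116, 115, 116, 115, 115, 116, 116, 116, 116, 115, 116, 116, 116, 115, 115, 117]
134 [114, 115, 115, 114, 114, 114, 115, 113, 111, 106, 106, 117, 127, 135, 141, 140, 137, 131, 124, 114, 109, 114, 115, 115, 114, 115, 115, 115, 115, 115]
140 [115, 114, 114, 115, 114, 114, 115, 115, 112, 103, 107, 123, 136, 147, 153, 151, 145, 138, 127, 111, 107, 112, 115, 114, 113, 114, 115, 116, 113, 114]
146 [114, 114, 113, 114, 114, 113, 114, 114, 107, 99, 107, 125, 138, 147, 153, 150, 143, 135, 122, 109, 107, 112, 113, 115, 114, 114, 115, 115, 114, 115]
152 [113, 113, 113, 114, 113, 113, 111, 104, 104, 113, 124, 129, 132, 135, 138, 137, 138, 136, 134, 128, 123, 112, 109, 111, 113, 113, 112, 114, 113, 113]
158 [112, 112, 112, 112, 112, 112, 105, 96, 103, 116, 128, 137, 144, 150, 154, 153, 150, 145, 141, 133, 124, 111, 107, 111, 112, 112, 112, 112, 112, 112]
164 [115, 118, 119, 120, 118, 114, 102, 93, 102, 119, 130, 139, 145, 151, 154, 152, 149, 145, 139, 133, 123, 110, 106, 110, 111, 113, 112, 112, 113, 112]
170 [182, 182, 181
[... 525 characters left out ...]
3, 198, 187, 167, 147, 146, 154, 158, 157, 158, 157, 157, 157, 157, 157]
194 [158, 158, 158, 159, 159, 160, 159, 158, 155, 147, 150, 168, 192, 211, 218, 211, 196, 179, 158, 139, 144, 155, 157, 157, 156, 157, 156, 156, 157, 157]
200 [170, 174, 175, 175, 174, 175, 175, 175, 172, 158, 152, 168, 194, 211, 215, 212, 201, 181, 152, 135, 143, 153, 156, 155, 156, 155, 155, 156, 155, 156]
206 [167, 173, 174, 175, 175, 175, 175, 174, 175, 175, 174, 175, 175, 174, 175, 174, 173, 165, 157, 154, 155, 155, 155, 156, 155, 155, 153, 155, 154, 154]
[536.93000688 225.37945247  15.        ] [515.14465294 127.07596131  15.        ] [526.03732991 176.22770689  15.        ] 100.68851980106626 -0.21808853482396665
```

Request:
{"op": "carry_out", "data": {"plan": [{"tx":1.5,"ty":-4.5,"tz":0,"rx":0,"ry":0,"rz":-0.01},{"tx":0,"ty":0,"tz":-35,"rx":0,"ry":0,"rz":0},{"tx":0,"ty":0,"tz":-35,"rx":0,"ry":0,"rz":0},{"tx":0,"ty":0,"tz":-35,"rx":0,"ry":0,"rz":0},{"tx":0,"ty":0,"tz":-25,"rx":0,"ry":0,"rz":0},{"tx":0,"ty":0,"tz":-15,"rx":0,"ry":0,"rz":0},{"tx":0,"ty":0,"tz":0,"rx":0,"ry":0,"rz":0},{"tx":0,"ty":0,"tz":0,"rx":0,"ry":0,"rz":0}], "gripper": 0.52}}

```text
time: 2.4
tool_pos: [526.1, 177.3, 60.5]
tcp_rot: [3.141, -0.0, 1.357]
contact_force: [0.4, 0.4, 0.9]
grip_width: 44.0
finger_force: 0.0
```

Run:
```python
from h import *
o=bot.get_obs();print(o['tool_pos'],o['tcp_rot'],o['grip_width'])
im=snap('wrist','w3'); 
T=o['tool_pos'];print(proj('w3',[526,176,15]),proj('w3',[T[0],T[1],15]))
```

```text
[526.14007401 177.27384566  60.46182402] [ 3.14108007e+00 -2.00201078e-04  1.35699573e+00] 44.03573132534945
[258.79622135 202.12738661] [258.64865224 200.80257596]
```

View pics/w3.png

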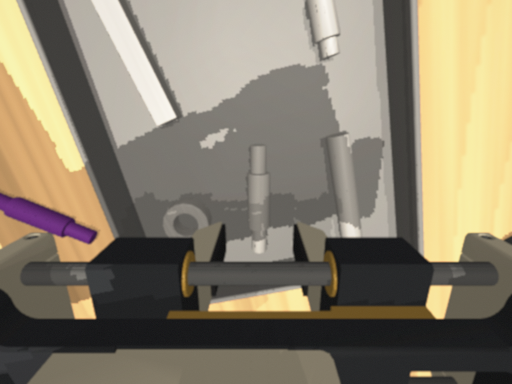

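Close view: the shaft spans (258,144) to (260,252), centred where expected; the collar's edge at (208,222) is clear of the finger path. Descend and grip.

Request:
{"op": "carry_out", "data": {"plan": [{"tx":0,"ty":-1,"tz":-25,"rx":0,"ry":0,"rz":0},{"tx":0,"ty":0,"tz":-17,"rx":0,"ry":0,"rz":0},{"tx":0,"ty":0,"tz":-10,"rx":0,"ry":0,"rz":0},{"tx":0,"ty":0,"tz":0,"rx":0,"ry":0,"rz":0},{"tx":0,"ty":0,"tz":0,"rx":0,"ry":0,"rz":0}]}}

```text
time: 2.95
tool_pos: [526.9, 175.9, 8.8]
tcp_rot: [3.14, -0.001, 1.356]
contact_force: [0.6, -0.5, 0.7]
grip_width: 43.9
finger_force: 0.0
```

Request:
{"op": "carry_out", "data": {"plan": [{"tx":0,"ty":0,"tz":0,"rx":0,"ry":0,"rz":0},{"tx":0,"ty":0,"tz":0,"rx":0,"ry":0,"rz":0},{"tx":0,"ty":0,"tz":0,"rx":0,"ry":0,"rz":0},{"tx":0,"ty":0,"tz":0,"rx":0,"ry":0,"rz":0},{"tx":0,"ty":0,"tz":0,"rx":0,"ry":0,"rz":0},{"tx":0,"ty":0,"tz":0,"rx":0,"ry":0,"rz":0}], "gripper": 1}}

```text
time: 3.55
tool_pos: [526.2, 175.6, 7.9]
tcp_rot: [3.142, 0.0, 1.356]
contact_force: [0.4, -0.8, 0.6]
grip_width: 1.6
finger_force: 0.0
```

Run:
```python
from h import *
snap('wrist','w4'); print(bot.get_obs()['grip_width'])
b=snap('top','top4'); 
a=np.load('pics/w4.npz')['im']
c=np.zeros((480,800,3),np.uint8); c[:384,:400]=cv2.resize(a,(400,384)); c[:420,400:]=cv2.resize(b[150:255,80:200],(400,420),interpolation=cv2.INTER_CUBIC)
cv2.imwrite('pics/c4.png',c[:,:,::-1])
```

```text
0.7133603576770654
```

View pics/c4.png

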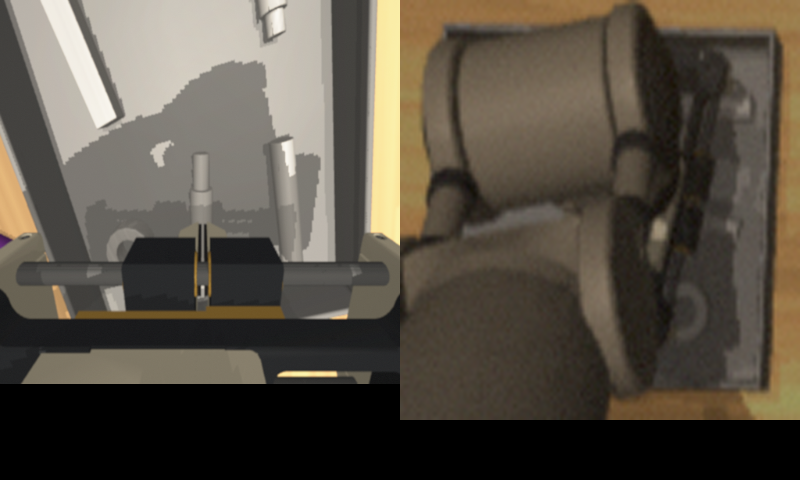

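The wrist half shows the fingers shut with the shaft's front neck and middle still ahead of them at about (200,153)–(200,225). The grip missed, so I'll compare with where it should appear.

Run:
```python
from h import *
o=bot.get_obs();T=o['tool_pos'];print(T,o['joint_positions'])
m=np.load('pics/w4.npz');print('cam',-m['R'].T@m['t'])
for s in (50,26,0,-26,-50):
    ax=np.array([.216,.976]);p=[*(np.array([526,176.2])+s*ax),15]
    print(s,[proj(f,p).round(0) for f in('w2','w3','w4')])
print('tcp',proj('w4',T),proj('w4',T+[0,0,30]))
A=ray('w4',256,153,15);B=ray('w4',256,190,15);print(A,B)
A=ray('w3',258,144,15);B=ray('w3',258,172,15);C=ray('w3',260,252,15);print(A,B,C)
print(ray('w2',260.5,150.5,15),ray('w2',260.5,185.5,15))
```

```text
[526.22077367 175.64850714   7.82917843] [ 1.84037746e-01  6.23570670e-01  1.67021775e+00 -6.44501326e-05
  8.47746649e-01  3.99116748e-01]
cam [543.28736506 253.77265475 188.42945172]
50 [array([261., 134.]), array([259., 147.]), array([258., 155.])]
26 [array([261., 152.]), array([259., 174.]), array([258., 190.])]
0 [array([260., 170.]), array([259., 202.]), array([258., 225.])]
-26 [array([260., 187.]), array([259., 228.]), array([258., 257.])]
-50 [array([260., 203.]), array([259., 251.]), array([258., 284.])]
tcp [258.67013782 221.22589461] [258.67749686 240.51057133]
[535.60545622 226.75617811  15.        ] [530.08668951 201.89502654  15.        ]
[536.46284892 227.31041129  15.        ] [531.27015267 203.52652037  15.        ] [516.27880525 125.81169061  15.        ]
[531.67233477 203.34078109  15.        ] [521.35577642 153.44506651  15.        ]
```

Run:
```python
import cv2
im=cv2.imread('pics/w4.png')
cv2.imwrite('pics/c5.png',cv2.resize(im[140:340,170:350],(720,600),interpolation=cv2.INTER_CUBIC)[:600])
```

```text
(no output)
```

View pics/c5.png

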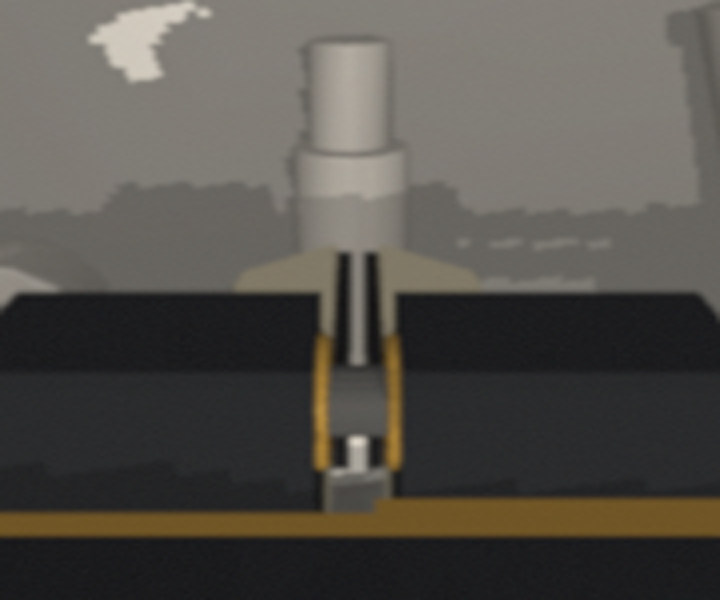

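The shaft hasn't moved; the shut fingers sit over it, so the real fingertips seem to be about 18 mm higher than the reported TCP. The tip edge at row 223, where about 208 was expected, agrees. I'll reopen and feel downward in small steps.

Request:
{"op": "carry_out", "data": {"plan": [{"tx":0,"ty":0,"tz":0,"rx":0,"ry":0,"rz":0},{"tx":0,"ty":0,"tz":0,"rx":0,"ry":0,"rz":0},{"tx":0,"ty":0,"tz":0,"rx":0,"ry":0,"rz":0},{"tx":0,"ty":0,"tz":0,"rx":0,"ry":0,"rz":0},{"tx":0,"ty":0,"tz":-2,"rx":0,"ry":0,"rz":0},{"tx":0,"ty":0,"tz":-2,"rx":0,"ry":0,"rz":0},{"tx":0,"ty":0,"tz":0,"rx":0,"ry":0,"rz":0},{"tx":0,"ty":0,"tz":0,"rx":0,"ry":0,"rz":0}], "gripper": 0.52}}

```text
time: 4.45
tool_pos: [526.1, 175.7, 3.7]
tcp_rot: [-3.141, 0.0, 1.356]
contact_force: [0.4, -0.4, 0.2]
grip_width: 44.1
finger_force: 0.0
```

No force with the reported TCP below the bin floor, so the reading is offset. I'll continue down gently.

Request:
{"op": "carry_out", "data": {"plan": [{"tx":0,"ty":0,"tz":-3,"rx":0,"ry":0,"rz":0},{"tx":0,"ty":0,"tz":-3,"rx":0,"ry":0,"rz":0},{"tx":0,"ty":0,"tz":0,"rx":0,"ry":0,"rz":0}]}}

```text
time: 4.75
tool_pos: [525.8, 175.6, -2.7]
tcp_rot: [-3.141, 0.0, 1.356]
contact_force: [-0.5, 0.3, -0.2]
grip_width: 44.1
finger_force: 0.0
```

Request:
{"op": "carry_out", "data": {"plan": [{"tx":0,"ty":0,"tz":-2,"rx":0,"ry":0,"rz":0},{"tx":0,"ty":0,"tz":-2,"rx":0,"ry":0,"rz":0},{"tx":0,"ty":0,"tz":0,"rx":0,"ry":0,"rz":0}]}}

```text
time: 5.05
tool_pos: [526.0, 175.6, -6.4]
tcp_rot: [-3.141, 0.0, 1.356]
contact_force: [-1.0, 0.4, -0.0]
grip_width: 44.1
finger_force: 0.0
```

Request:
{"op": "carry_out", "data": {"plan": [{"tx":0,"ty":0,"tz":-2,"rx":0,"ry":0,"rz":0},{"tx":0,"ty":0,"tz":-1,"rx":0,"ry":0,"rz":0},{"tx":0,"ty":0,"tz":0,"rx":0,"ry":0,"rz":0},{"tx":0,"ty":0,"tz":0,"rx":0,"ry":0,"rz":0}]}}

```text
time: 5.45
tool_pos: [526.2, 175.7, -9.2]
tcp_rot: [3.142, 0.0, 1.356]
contact_force: [0.6, -0.3, -0.3]
grip_width: 44.2
finger_force: 0.0
```

Request:
{"op": "carry_out", "data": {"plan": [{"tx":0,"ty":0,"tz":0,"rx":0,"ry":0,"rz":0},{"tx":0,"ty":0,"tz":0,"rx":0,"ry":0,"rz":0},{"tx":0,"ty":0,"tz":0,"rx":0,"ry":0,"rz":0},{"tx":0,"ty":0,"tz":0,"rx":0,"ry":0,"rz":0},{"tx":0,"ty":0,"tz":0,"rx":0,"ry":0,"rz":0}], "gripper": 1}}

```text
time: 5.95
tool_pos: [526.1, 175.7, -9.2]
tcp_rot: [-3.141, 0.0, 1.356]
contact_force: [-0.6, 0.3, 0.8]
grip_width: 19.1
finger_force: 30.0
```

Gripped (19 mm, 30 N), so the shaft centre is about 24 mm above the reported TCP. Lift and travel toward the jig.

Request:
{"op": "carry_out", "data": {"plan": [{"tx":0,"ty":0,"tz":10,"rx":0,"ry":0,"rz":0},{"tx":0,"ty":0,"tz":25,"rx":0,"ry":0,"rz":0},{"tx":0,"ty":0,"tz":35,"rx":0,"ry":0,"rz":0},{"tx":0,"ty":0,"tz":35,"rx":0,"ry":0,"rz":0},{"tx":0,"ty":0,"tz":35,"rx":0,"ry":0,"rz":0},{"tx":0,"ty":0,"tz":0,"rx":0,"ry":0,"rz":0}]}}

```text
time: 6.55
tool_pos: [529.2, 176.2, 136.5]
tcp_rot: [3.132, -0.004, 1.356]
contact_force: [-0.1, -0.2, -1.3]
grip_width: 19.2
finger_force: 30.0
```

Request:
{"op": "carry_out", "data": {"plan": [{"tx":2,"ty":-34,"tz":0,"rx":0,"ry":0,"rz":0.0275},{"tx":2,"ty":-34,"tz":0,"rx":0,"ry":0,"rz":0.0275},{"tx":2,"ty":-34,"tz":0,"rx":0,"ry":0,"rz":0.0275},{"tx":2,"ty":-34,"tz":0,"rx":0,"ry":0,"rz":0.0275},{"tx":2,"ty":-34,"tz":0,"rx":0,"ry":0,"rz":0.0275},{"tx":2,"ty":-34,"tz":0,"rx":0,"ry":0,"rz":0.0275},{"tx":2,"ty":-34,"tz":0,"rx":0,"ry":0,"rz":0.0275},{"tx":2,"ty":-34,"tz":0,"rx":0,"ry":0,"rz":0.0275},{"tx":2,"ty":-34,"tz":0,"rx":0,"ry":0,"rz":0.0275},{"tx":1,"ty":-34,"tz":0,"rx":0,"ry":0,"rz":0.0275},{"tx":0,"ty":0,"tz":0,"rx":0,"ry":0,"rz":0},{"tx":0,"ty":0,"tz":0,"rx":0,"ry":0,"rz":0}]}}

```text
time: 7.75
tool_pos: [544.5, -164.7, 130.1]
tcp_rot: [-3.14, -0.001, 1.629]
contact_force: [-0.1, -0.5, -2.2]
grip_width: 19.2
finger_force: 30.0
```

Run:
```python
from h import *
o=bot.get_obs();print(o['tool_pos'],o['tcp_rot'],o['joint_positions'],o['grip_width'],o['contact_force'])
snap('wrist','w6')
a=cv2.imread('pics/w6.png'); cv2.imwrite('pics/c6.png',cv2.resize(a,(800,600),interpolation=cv2.INTER_CUBIC))
```

```text
[ 544.50243048 -164.69184797  130.07915771] [-3.14023358e+00 -1.07590607e-03  1.62869338e+00] [-4.28615071e-01  4.89580034e-01  1.50835137e+00  3.46526683e-04
  1.14536568e+00 -4.86656143e-01] 19.166220034711912 [-0.07367157 -0.51472102 -2.17887048]
```

View pics/c6.png

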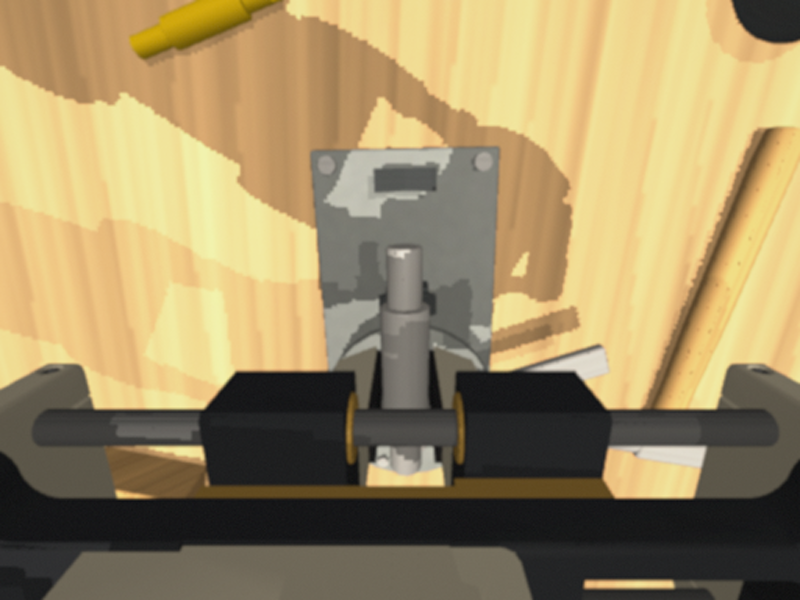

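Wrist view (enlarged): the shaft is held straight, its far end at (404,247). The front V rest is at (374–437, 167–192) and the plate's far corners at (311,152) and (498,148). The rear V is partly under the shaft at (405,300).

Run:
```python
from h import *
s=1.5625
R=lambda u,v,z:ray('w6',u/s,v/s,z)
a,b,c,d=R(374,167,53),R(437,167,53),R(374,192,53),R(437,192,53);print('V1',(a+b+c+d)/4,np.linalg.norm(a-b),np.linalg.norm(a-c))
for f in ((311,152),(498,148),(327,345),(490,367),):print(R(*f,12).round(1))
print('V2 row?',R(379,302,53),R(436,302,53))
print('shaft end',R(404,247,154),'step',R(406,310,154),R(405,330,154))
g=cv2.cvtColor(np.load('pics/w6.npz')['im'],cv2.COLOR_RGB2GRAY)
for v in(108,112,115,118,121):print(v,g[v,234:286].tolist())
for u in(245,258,270):print(u,g[98:130,u].tolist())
for v in (165,175,205,220):print(v,g[v,238:282].tolist())
for v in (188,194):print(v,g[v,236:284].tolist())
```

```text
V1 [540.64574641 -90.68632804  53.        ] 37.45646864800768 14.414984924096913
[475.4 -77.2  12. ]
[602.4 -67.3  12. ]
[ 486.5 -219.8   12. ]
[ 616.6 -231.3   12. ]
V2 row? [ 527.81359164 -168.65584083   53.        ] [ 565.10379888 -166.49468167   53.        ]
shaft end [ 541.20556213 -113.23509105  154.        ] step [ 543.46679284 -138.61718322  154.        ] [ 543.56617591 -147.23079735  154.        ]
108 [191, 192, 192, 191, 172, 141, 118, 113, 113, 111, 104, 95, 93, 94, 94, 95, 94, 91, 90, 90, 90, 90, 90, 90, 90, 92, 92, 92, 92, 93, 92, 91, 92, 90, 90, 91, 91, 91, 91, 91, 89, 89, 88, 87, 92, 107, 131, 164, 176, 168, 153, 136]
112 [189, 186, 182, 180, 166, 132, 97, 87, 86, 85, 86, 87, 85, 87, 86, 86, 85, 86, 84, 85, 86, 85, 86, 87, 86, 88, 88, 89, 88, 88, 87, 89, 89, 89, 88, 89, 87, 89, 88, 89, 88, 86, 85, 85, 90, 109, 128, 134, 131, 128, 127, 128]
115 [188, 179, 170, 167, 156, 126, 96, 85, 88, 87, 87, 86, 87, 87, 87, 86, 87, 86, 85, 87, 87, 87, 86, 87, 87, 88, 89, 90, 89, 88, 89, 89, 89, 87, 88, 89, 89, 90, 88, 88, 89, 88, 87, 86, 91, 111, 126, 129, 128, 130, 128, 128]
118 [19
[... 1547 characters left out ...]
5, 100, 99, 99, 100, 101, 100]
220 [168, 168, 168, 170, 167, 141, 104, 95, 102, 106, 107, 111, 114, 115, 117, 118, 120, 121, 123, 122, 123, 123, 123, 122, 120, 118, 120, 119, 117, 114, 113, 110, 108, 104, 100, 97, 104, 114, 129, 156, 175, 157, 133, 129]
188 [98, 97, 98, 99, 98, 95, 88, 80, 72, 64, 59, 68, 92, 110, 119, 124, 129, 134, 139, 142, 143, 146, 147, 148, 147, 144, 140, 139, 135, 132, 126, 120, 112, 98, 74, 55, 50, 51, 51, 54, 58, 65, 78, 91, 99, 100, 100, 101]
194 [165, 165, 165, 165, 165, 160, 126, 75, 59, 71, 79, 83, 94, 109, 119, 125, 130, 135, 139, 141, 142, 144, 145, 147, 147, 143, 140, 136, 134, 131, 125, 118, 110, 96, 90, 85, 79, 69, 58, 52, 51, 52, 65, 84, 98, 102, 100, 101]
```

Request:
{"op": "carry_out", "data": {"plan": [{"tx":-1,"ty":18,"tz":0,"rx":0,"ry":0,"rz":0.019},{"tx":0,"ty":17.5,"tz":-10,"rx":0,"ry":0,"rz":0},{"tx":0,"ty":0,"tz":-25,"rx":0,"ry":0,"rz":0},{"tx":0,"ty":0,"tz":-25,"rx":0,"ry":0,"rz":0},{"tx":0,"ty":0,"tz":-15,"rx":0,"ry":0,"rz":0},{"tx":0,"ty":0,"tz":-10,"rx":0,"ry":0,"rz":0},{"tx":0,"ty":0,"tz":0,"rx":0,"ry":0,"rz":0},{"tx":0,"ty":0,"tz":0,"rx":0,"ry":0,"rz":0}]}}

```text
time: 8.6
tool_pos: [544.6, -128.1, 46.2]
tcp_rot: [3.141, 0.0, 1.651]
contact_force: [-0.3, 0.1, -2.7]
grip_width: 19.3
finger_force: 30.0
```

Run:
```python
from h import *
o=bot.get_obs();print(o['tool_pos'],o['tcp_rot'],o['contact_force'])
snap('wrist','w7'); im=np.load('pics/w7.npz')['im'];g=cv2.cvtColor(im,cv2.COLOR_RGB2GRAY)
for z in(46,53):print('V1 pred',proj('w7',[540.2,-89.2,z]))
print('shaft end',proj('w7',[*(o['tool_pos'][:2]+50*np.array([-.077,.997])),o['tool_pos'][2]+24]))
for v in range(120,200,8):print(v,g[v,225:295:2].tolist())
```

```text
[ 544.55656199 -128.05292381   46.20468636] [3.14100953e+00 1.47296453e-04 1.65078252e+00] [-0.25546037  0.12957725 -2.71510666]
V1 pred [257.37575557 169.61197976]
V1 pred [257.33395855 171.91602634]
shaft end [259.48810219 160.7266852 ]
120 [160, 196, 222, 224, 224, 224, 225, 225, 221, 218, 214, 211, 218, 224, 225, 225, 224, 224, 225, 225, 226, 225, 224, 222, 220, 216, 208, 152, 143, 145, 149, 150, 146, 148, 155]
128 [221, 223, 223, 223, 223, 225, 226, 225, 221, 220, 222, 223, 224, 226, 224, 224, 224, 224, 225, 225, 225, 225, 223, 221, 192, 149, 142, 142, 143, 146, 149, 147, 146, 151, 158]
136 [143, 143, 145, 144, 145, 168, 189, 187, 158, 128, 130, 131, 133, 134, 144, 144, 145, 145, 146, 152, 186, 189, 165, 128, 124, 122, 121, 121, 122, 125, 125, 124, 124, 130, 134]
144 [195, 195, 192, 164, 132, 138, 166, 170, 148, 125, 125, 126, 125, 126, 126, 135, 135, 126, 126, 125, 126, 127, 127, 128, 128, 128, 128, 128, 128, 128, 127, 128, 129, 129, 128]
152 [192, 134, 126, 125, 126, 126, 127, 127, 127, 126, 127, 126, 127, 127, 128, 128, 128, 127, 127, 126, 127, 127, 128, 129, 129, 128, 128, 1
[... 193 characters left out ...]
, 131, 131, 131]
168 [117, 104, 86, 63, 64, 67, 67, 66, 61, 55, 55, 82, 117, 128, 145, 160, 169, 167, 155, 149, 144, 133, 111, 66, 62, 64, 62, 64, 66, 69, 115, 131, 129, 129, 129]
176 [113, 102, 90, 63, 64, 67, 65, 66, 65, 57, 54, 79, 117, 130, 141, 149, 157, 159, 156, 148, 141, 132, 108, 66, 62, 63, 62, 65, 66, 72, 121, 130, 129, 129, 129]
184 [126, 127, 125, 124, 119, 101, 104, 105, 105, 105, 105, 100, 117, 131, 140, 149, 154, 157, 153, 147, 140, 128, 109, 127, 129, 127, 124, 116, 119, 127, 128, 128, 129, 131, 130]
192 [126, 126, 126, 127, 116, 106, 105, 104, 104, 105, 105, 98, 116, 132, 142, 149, 153, 155, 151, 143, 138, 126, 104, 99, 105, 105, 107, 126, 127, 127, 128, 129, 129, 130, 130]
```

Request:
{"op": "carry_out", "data": {"plan": [{"tx":-1,"ty":-2,"tz":-8,"rx":0,"ry":0,"rz":0},{"tx":0,"ty":0,"tz":-6,"rx":0,"ry":0,"rz":0},{"tx":0,"ty":0,"tz":-4,"rx":0,"ry":0,"rz":0},{"tx":0,"ty":0,"tz":-2,"rx":0,"ry":0,"rz":0},{"tx":0,"ty":0,"tz":0,"rx":0,"ry":0,"rz":0},{"tx":0,"ty":0,"tz":0,"rx":0,"ry":0,"rz":0}]}}

```text
time: 9.25
tool_pos: [543.3, -130.9, 25.9]
tcp_rot: [3.141, 0.0, 1.65]
contact_force: [-0.6, -0.3, -1.8]
grip_width: 18.8
finger_force: 30.0
```

Request:
{"op": "carry_out", "data": {"plan": [{"tx":0,"ty":0,"tz":-1,"rx":0,"ry":0,"rz":0},{"tx":0,"ty":0,"tz":-1,"rx":0,"ry":0,"rz":0},{"tx":0,"ty":0,"tz":0,"rx":0,"ry":0,"rz":0}]}}

```text
time: 9.55
tool_pos: [543.2, -130.8, 23.8]
tcp_rot: [3.142, -0.0, 1.65]
contact_force: [0.6, -1.1, -2.8]
grip_width: 19.4
finger_force: 30.0
```

Request:
{"op": "carry_out", "data": {"plan": [{"tx":0,"ty":0,"tz":-1,"rx":0,"ry":0,"rz":0},{"tx":0,"ty":0,"tz":0,"rx":0,"ry":0,"rz":0}]}}

```text
time: 9.75
tool_pos: [543.2, -130.8, 22.8]
tcp_rot: [-3.142, -0.0, 1.65]
contact_force: [-0.2, 0.4, -2.5]
grip_width: 19.2
finger_force: 30.0
```

Request:
{"op": "carry_out", "data": {"plan": [{"tx":0,"ty":0,"tz":-1,"rx":0,"ry":0,"rz":0},{"tx":0,"ty":0,"tz":0,"rx":0,"ry":0,"rz":0}]}}

```text
time: 9.95
tool_pos: [543.4, -130.8, 22.0]
tcp_rot: [3.141, 0.0, 1.65]
contact_force: [0.1, 0.3, 0.4]
grip_width: 19.1
finger_force: 30.0
```

Contact begins just where predicted (reported z about 22). A touch more, then release.

Request:
{"op": "carry_out", "data": {"plan": [{"tx":0,"ty":0,"tz":-0.5,"rx":0,"ry":0,"rz":0},{"tx":0,"ty":0,"tz":0,"rx":0,"ry":0,"rz":0}]}}

```text
time: 10.15
tool_pos: [543.4, -130.9, 21.9]
tcp_rot: [3.141, 0.0, 1.65]
contact_force: [-1.0, 1.7, 3.8]
grip_width: 19.4
finger_force: 30.0
```

Request:
{"op": "carry_out", "data": {"plan": [{"tx":0,"ty":0,"tz":0,"rx":0,"ry":0,"rz":0},{"tx":0,"ty":0,"tz":0,"rx":0,"ry":0,"rz":0},{"tx":0,"ty":0,"tz":0,"rx":0,"ry":0,"rz":0},{"tx":0,"ty":0,"tz":0,"rx":0,"ry":0,"rz":0},{"tx":0,"ty":0,"tz":0,"rx":0,"ry":0,"rz":0},{"tx":0,"ty":0,"tz":0,"rx":0,"ry":0,"rz":0}], "gripper": 0.45}}

```text
time: 10.75
tool_pos: [543.2, -130.8, 21.2]
tcp_rot: [-3.142, -0.0, 1.65]
contact_force: [-1.0, 0.5, 0.1]
grip_width: 50.3
finger_force: 0.0
```

Request:
{"op": "carry_out", "data": {"plan": [{"tx":0,"ty":0,"tz":15,"rx":0,"ry":0,"rz":0},{"tx":0,"ty":0,"tz":25,"rx":0,"ry":0,"rz":0},{"tx":0,"ty":0,"tz":35,"rx":0,"ry":0,"rz":0},{"tx":0,"ty":0,"tz":35,"rx":0,"ry":0,"rz":0},{"tx":0,"ty":0,"tz":25,"rx":0,"ry":0,"rz":0},{"tx":0,"ty":0,"tz":0,"rx":0,"ry":0,"rz":0},{"tx":0,"ty":0,"tz":0,"rx":0,"ry":0,"rz":0}]}}

```text
time: 11.45
tool_pos: [543.2, -130.8, 156.5]
tcp_rot: [3.141, 0.0, 1.65]
contact_force: [0.1, -1.1, -0.7]
grip_width: 50.4
finger_force: 0.0
```

Run:
```python
from h import *
o=bot.get_obs();print(o['tool_pos'],o['tcp_rot'],o['contact_force'],o['joint_positions'])
snap('wrist','w8'); g=cv2.cvtColor(np.load('pics/w8.npz')['im'],cv2.COLOR_RGB2GRAY)
c=np.array([543.4,-129.5]);y=np.array([-.077,.997])
for s in(50,26,-26,-50):print(s,proj('w8',[*(c+s*y),46]).round(1),proj('w8',[*(c+s*y),53]).round(1))
for v in range(124,232,6):print(v,g[v,236:284].tolist())
```

```text
[ 543.18596168 -130.82872245  156.45755895] [3.14090942e+00 2.96432092e-04 1.64979769e+00] [ 0.1017361  -1.0632596  -0.70844217] [-3.73543513e-01  4.44488364e-01  1.50478794e+00  3.46164366e-05
  1.19157228e+00 -4.52557782e-01]
50 [259.3 136. ] [259.3 136.6]
26 [259.2 158. ] [259.2 159.1]
-26 [259.1 202.1] [259.1 204.2]
-50 [259.1 221. ] [259.1 223.4]
124 [184, 187, 187, 190, 189, 189, 189, 192, 204, 213, 215, 208, 186, 157, 151, 148, 146, 146, 147, 147, 146, 146, 146, 150, 154, 156, 157, 158, 152, 147, 145, 142, 141, 138, 135, 133, 131, 129, 130, 132, 134, 137, 137, 136, 135, 138, 142, 148]
130 [162, 145, 131, 127, 128, 128, 128, 132, 146, 158, 144, 125, 121, 121, 121, 122, 122, 122, 121, 121, 122, 121, 121, 121, 120, 120, 120, 121, 122, 121, 122, 122, 123, 123, 122, 122, 122, 122, 122, 123, 122, 122, 122, 123, 123, 123, 123, 123]
136 [121, 120, 121, 121, 120, 120, 120, 121, 121, 121, 119, 111, 104, 101, 102, 100, 99, 101, 107, 111, 114, 121, 125, 129, 128, 125, 120, 118, 117, 107, 102, 104, 105, 106, 109, 116, 122, 125, 123, 123, 123, 124, 123, 124, 125, 124, 124, 126]
142 [121, 11
[... 2749 characters left out ...]
8, 135, 151, 159, 162, 164, 166, 167, 167, 167, 167, 168]
214 [163, 162, 166, 174, 179, 173, 154, 117, 91, 87, 85, 80, 76, 75, 74, 75, 82, 109, 144, 167, 183, 194, 199, 200, 194, 183, 173, 152, 119, 89, 81, 81, 81, 82, 81, 80, 79, 76, 82, 110, 146, 164, 168, 168, 169, 168, 168, 168]
220 [160, 147, 124, 103, 101, 102, 99, 96, 92, 89, 88, 85, 84, 87, 90, 94, 99, 115, 145, 170, 185, 193, 196, 195, 189, 180, 167, 146, 118, 100, 97, 94, 92, 90, 86, 83, 81, 80, 86, 95, 98, 99, 99, 99, 99, 99, 97, 101]
226 [97, 96, 100, 97, 98, 98, 96, 93, 91, 88, 83, 79, 78, 77, 76, 74, 74, 73, 75, 77, 78, 80, 80, 80, 80, 78, 77, 76, 76, 74, 75, 76, 77, 78, 79, 80, 85, 91, 93, 94, 98, 98, 98, 99, 99, 99, 100, 101]
```

The seated shaft's neck ends are at rows 136 and 222 and its steps at 158 and 201, with the shaft centred in the V at column 259. This matches the prediction, so it is in place. Now go above the handle, turned so the fingers close along the swing direction.

Request:
{"op": "carry_out", "data": {"plan": [{"tx":-7,"ty":-14.5,"tz":0,"rx":0,"ry":0,"rz":-0.126},{"tx":-7,"ty":-14.5,"tz":0,"rx":0,"ry":0,"rz":-0.126},{"tx":-7,"ty":-14.5,"tz":0,"rx":0,"ry":0,"rz":-0.126},{"tx":-7,"ty":-14.5,"tz":0,"rx":0,"ry":0,"rz":-0.126},{"tx":-7,"ty":-14.5,"tz":0,"rx":0,"ry":0,"rz":-0.126},{"tx":-7,"ty":-14.5,"tz":0,"rx":0,"ry":0,"rz":-0.126},{"tx":-7,"ty":-14.5,"tz":0,"rx":0,"ry":0,"rz":-0.126},{"tx":-7,"ty":-14.5,"tz":0,"rx":0,"ry":0,"rz":-0.126},{"tx":-7,"ty":-14.5,"tz":0,"rx":0,"ry":0,"rz":-0.126},{"tx":-7,"ty":-14.5,"tz":0,"rx":0,"ry":0,"rz":-0.126},{"tx":0,"ty":0,"tz":0,"rx":0,"ry":0,"rz":0},{"tx":0,"ty":0,"tz":0,"rx":0,"ry":0,"rz":0}], "gripper": 0.4}}

```text
time: 12.7
tool_pos: [472.8, -275.3, 155.2]
tcp_rot: [-3.139, 0.001, 0.392]
contact_force: [0.4, 0.2, 0.6]
grip_width: 55.2
finger_force: 0.0
```

Run:
```python
from h import *
o=bot.get_obs();print(o['tool_pos'],o['tcp_rot'],o['joint_positions'])
im=snap('wrist','w9'); g=cv2.cvtColor(im,cv2.COLOR_RGB2GRAY)
print(proj('w9',[473,-275,118]),proj('w9',[552.2,-244.2,70]))
m=(g<60).astype(np.uint8); m[228:]=0
n,l,st,ce=cv2.connectedComponentsWithStats(m)
for i in range(1,n):
    if st[i,4]>80: print(st[i],ce[i],ray('w9',*ce[i],118))
a=cv2.imread('pics/w9.png'); cv2.imwrite('pics/c9.png',cv2.resize(a,(800,600)))
```

```text
[ 472.76689135 -275.28650955  155.16655004] [-3.13940797e+00  8.97883719e-04  3.92314099e-01] [-6.67582770e-01  4.27181481e-01  1.53702828e+00  3.08272964e-04
  1.17972765e+00  5.10782598e-01]
[257.63600141 204.36069918] [259.73372435 103.24662369]
[180  68  26  32 192] [197.90625   85.390625] [ 545.28905971 -195.67067406  118.        ]
[251 181  20  33 521] [260.26679463 197.3378119 ] [ 479.88334322 -274.63757813  118.        ]
```

View pics/c9.png

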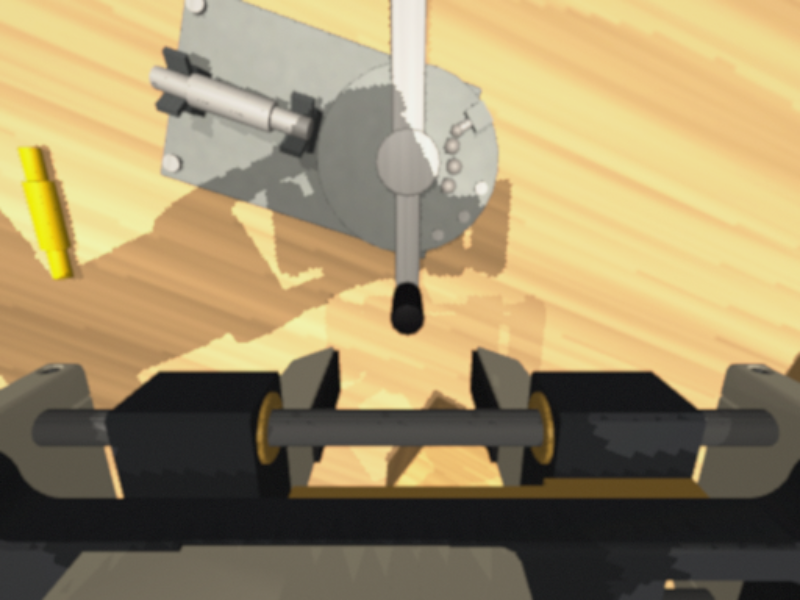

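The view shows the shaft lying in both Vs. The handle post top is at enlarged (407,316), about 2 mm from under the tool, with both fingers clear of it. Descend and pinch.

Request:
{"op": "carry_out", "data": {"plan": [{"tx":2,"ty":-1,"tz":-10,"rx":0,"ry":0,"rz":0},{"tx":0,"ty":0,"tz":-25,"rx":0,"ry":0,"rz":0},{"tx":0,"ty":0,"tz":-25,"rx":0,"ry":0,"rz":0},{"tx":0,"ty":0,"tz":-16,"rx":0,"ry":0,"rz":0},{"tx":0,"ty":0,"tz":-10,"rx":0,"ry":0,"rz":0},{"tx":0,"ty":0,"tz":0,"rx":0,"ry":0,"rz":0},{"tx":0,"ty":0,"tz":0,"rx":0,"ry":0,"rz":0}]}}

```text
time: 13.45
tool_pos: [475.6, -276.8, 70.6]
tcp_rot: [3.141, -0.0, 0.391]
contact_force: [-0.3, -0.1, 0.8]
grip_width: 55.3
finger_force: 0.0
```

Request:
{"op": "carry_out", "data": {"plan": [{"tx":0,"ty":0,"tz":0,"rx":0,"ry":0,"rz":0},{"tx":0,"ty":0,"tz":0,"rx":0,"ry":0,"rz":0},{"tx":0,"ty":0,"tz":0,"rx":0,"ry":0,"rz":0},{"tx":0,"ty":0,"tz":0,"rx":0,"ry":0,"rz":0},{"tx":0,"ty":0,"tz":0,"rx":0,"ry":0,"rz":0},{"tx":0,"ty":0,"tz":0,"rx":0,"ry":0,"rz":0}], "gripper": 1}}

```text
time: 14.05
tool_pos: [474.8, -276.2, 70.5]
tcp_rot: [-3.14, 0.0, 0.39]
contact_force: [-2.1, 3.1, 3.8]
grip_width: 19.2
finger_force: 30.0
```

Run:
```python
from h import *
o=bot.get_obs();p=o['tool_pos'];print(p,o['tcp_rot'],o['contact_force'])
H=np.array([552.2,-244.2]);r=p[:2]-H;R=np.hypot(*r);a0=np.arctan2(r[1],r[0]);print('R',R,'ang',a0,'rest->',-1.4937-1.26)
for N in(16,):
    q=[H+R*np.array([np.cos(a),np.sin(a)]) for a in a0+np.linspace(0,1.28,N+1)]
    print(np.diff(np.array(q),axis=0).round(1).tolist())
```

```text
[ 474.83995652 -276.21333143   70.45873015] [-3.14030401e+00  2.93681271e-04  3.89662952e-01] [-2.0687945   3.08060032  3.83446027]
R 83.72233702139273 ang -2.749227357236861 rest-> -2.7537000000000003
[[2.8, -6.1], [3.3, -5.8], [3.7, -5.6], [4.2, -5.2], [4.6, -4.9], [5.0, -4.5], [5.3, -4.1], [5.6, -3.7], [5.9, -3.2], [6.1, -2.7], [6.3, -2.2], [6.5, -1.7], [6.6, -1.2], [6.7, -0.7], [6.7, -0.1], [6.7, 0.4]]
```

Pinched (19 mm, 30 N), at radius 84 mm and the expected rest angle. Swing along the arc.

Request:
{"op": "carry_out", "data": {"plan": [{"tx":2.8,"ty":-6.1,"tz":0,"rx":0,"ry":0,"rz":0.08},{"tx":3.3,"ty":-5.8,"tz":0,"rx":0,"ry":0,"rz":0.08},{"tx":3.7,"ty":-5.6,"tz":0,"rx":0,"ry":0,"rz":0.08},{"tx":4.2,"ty":-5.2,"tz":0,"rx":0,"ry":0,"rz":0.08},{"tx":4.6,"ty":-4.9,"tz":0,"rx":0,"ry":0,"rz":0.08},{"tx":5.0,"ty":-4.5,"tz":0,"rx":0,"ry":0,"rz":0.08},{"tx":5.3,"ty":-4.1,"tz":0,"rx":0,"ry":0,"rz":0.08},{"tx":5.6,"ty":-3.7,"tz":0,"rx":0,"ry":0,"rz":0.08},{"tx":0,"ty":0,"tz":0,"rx":0,"ry":0,"rz":0},{"tx":0,"ty":0,"tz":0,"rx":0,"ry":0,"rz":0}]}}

```text
time: 15.05
tool_pos: [509.3, -315.9, 70.5]
tcp_rot: [-3.14, -0.001, 1.028]
contact_force: [-1.7, 5.3, 4.3]
grip_width: 19.0
finger_force: 30.0
```

Run:
```python
from h import *
o=bot.get_obs();p=o['tool_pos'];H=np.array([552.2,-244.2]);r=p[:2]-H;print(np.hypot(*r),np.arctan2(r[1],r[0])+2.7537,o['tcp_rot'])
```

```text
83.5317992988603 0.6430217061571102 [-3.13997206e+00 -6.50597970e-04  1.02838999e+00]
```

Request:
{"op": "carry_out", "data": {"plan": [{"tx":5.9,"ty":-3.2,"tz":0,"rx":0,"ry":0,"rz":0.08},{"tx":6.1,"ty":-2.7,"tz":0,"rx":0,"ry":0,"rz":0.08},{"tx":6.3,"ty":-2.2,"tz":0,"rx":0,"ry":0,"rz":0.08},{"tx":6.5,"ty":-1.7,"tz":0,"rx":0,"ry":0,"rz":0.08},{"tx":6.6,"ty":-1.2,"tz":0,"rx":0,"ry":0,"rz":0.08},{"tx":6.7,"ty":-0.7,"tz":0,"rx":0,"ry":0,"rz":0.08},{"tx":6.7,"ty":-0.1,"tz":0,"rx":0,"ry":0,"rz":0.08},{"tx":4.5,"ty":0.3,"tz":0,"rx":0,"ry":0,"rz":0.06},{"tx":0,"ty":0,"tz":0,"rx":0,"ry":0,"rz":0},{"tx":0,"ty":0,"tz":0,"rx":0,"ry":0,"rz":0},{"tx":0,"ty":0,"tz":0,"rx":0,"ry":0,"rz":0}]}}

```text
time: 16.15
tool_pos: [557.9, -327.4, 70.5]
tcp_rot: [-3.14, -0.002, 1.648]
contact_force: [-4.7, 4.6, 5.5]
grip_width: 19.5
finger_force: 30.0
```

Run:
```python
from h import *
o=bot.get_obs();p=o['tool_pos'];H=np.array([552.2,-244.2]);r=p[:2]-H;print(np.hypot(*r),np.arctan2(r[1],r[0])+2.7537,o['tcp_rot'],o['contact_force'],o['finger_force'],o['dq'])
im=snap('wrist','w10');g=cv2.cvtColor(im,cv2.COLOR_RGB2GRAY)
c=np.array([543.4,-129.5]);y=np.array([-.077,.997])
# keeper tongue columns vs shaft columns
for s in(50,0,-60):print(s,proj('w10',[*(c+s*y),68]).round(1))
for s in(20,10,0,-10,-20,-30):
    v=int(proj('w10',[*(c+s*y),68])[1]); 
    if 0<=v<384: print(s,v,g[v,225:295:2].tolist())
snap('top','top10');g=cv2.cvtColor(np.load('pics/top10.npz')['im'],cv2.COLOR_RGB2GRAY)
print(g[185:210,255:300:2])
```

```text
83.40164377662077 1.2518629748245178 [-3.13961621e+00 -1.68278986e-03  1.64789164e+00] [-4.69572914  4.55738893  5.47477229] 30.001888275146484 [-0.00220228 -0.00077504 -0.00129386 -0.00051617 -0.00057699  0.00111665]
50 [ 260.7 -265.9]
0 [ 260.6 -126.8]
-60 [260.4   5.4]
[[127 124 121 126 127 127 124 122 125 122 124 122 122 122 126 121 122 121
  123 115  84 109  85]
 [124 124 123 123 124 125 123 126 124 123 125 124 126 123 124 124 120 121
  122 106  76  90  83]
 [126 122 123 124 122 124 125 123 124 125 123 124 123 119 125 125 121 117
  117  85  71  84  83]
 [122 122 124 124 122 123 123 122 123 123 125 123 124 123 122 119 110 107
  112  85  74  84  79]
 [123 124 122 122 123 124 124 123 123 123 120 121 124 122 120 109  80  72
   90  82  76  83  80]
 [123 116 111 112 120 124 123 124 124 125 117 118 116 122 118  96 102 100
  110  89  80  86  87]
 [123  95  84  83 121 119 120 126 127 132 124 124 125 130 129 126 144 145
  136 102  99  96  95]
 [119  78  75  82 122 122 116 136 143 148 147 149 150 147 149 147 152 151
  109 100 100 101  98]
 [120  75  73  81 120 120 111 148 146 148 150 149 1
[... 898 characters left out ...]
 58  62  64  76  81]
 [120  79  73  78 103 113 110 109 106 110 108 109 101  75  68  67  64  61
   67  66  68  71  85]
 [119  84  76  82 105 116 113 115 107 106 109 113  97  67  73  73  72  65
   64  71  73  63  78]
 [122  99  91  96 108 123 120 119 114 112 112 120  84  71  78  76  75  67
   67  71  80  68  75]
 [123 119 113 107 107 118 118 119 118 118 117 117  86  82  85  81  81  71
   72  71  81  69  63]
 [120 121 117 109 107 118 120 121 118 119 121 105  82  79  80  81  83  81
   76  78  77  78  66]
 [120 121 119 112 111 119 120 116 121 117 120  91  85  84  80  81  80  79
   78  80  80  80  62]
 [119 120 120 120 120 118 121 119 119 122 119  91  85  83  82  84  82  79
   78  83  77  80  75]]
```

Run:
```python
from h import *
g=cv2.cvtColor(np.load('pics/top10.npz')['im'],cv2.COLOR_RGB2GRAY)
m=np.zeros_like(g);m[188:203,266:288]=(g[188:203,266:288]>130)
P=[]
for u in range(270,284,2):
    v=np.where(m[:,u])[0];p=ray('top10',u,v.mean(),68);P.append(p[:2]);print(u,v.min(),v.max(),p[:2].round(1))
P=np.array(P);d=P-np.array([552.2,-244.2]);print((np.arctan2(d[:,1],d[:,0])-(np.pi/2+.077)+1.26).round(3),np.polyfit(P[:,1],P[:,0],1))
```

```text
270 192 198 [ 543.2 -116.6]
272 191 198 [ 544.6 -122. ]
274 192 197 [ 544.6 -127.4]
276 192 197 [ 544.7 -132.8]
278 192 197 [ 544.7 -138.2]
280 192 197 [ 544.8 -143.5]
282 192 197 [ 544.8 -148.9]
[1.254 1.245 1.248 1.25  1.253 1.257 1.26 ] [-3.61285379e-02  5.39693384e+02]
```

The keeper lies over the shaft axis and the clamp is at about 1.25 rad, held still with 30 N of grip. Handing in.

```bash
python3 -c "
from plant import bot
print(bot.close_job())"
```

```text
the job is handed in; nothing more can be done
None
```

The stepped shaft lies let go in both V rests, and the clamp is held by its handle on the third notch (about 1.25 rad measured) with the keeper over the shaft; I handed the job in at about 16 s, and no verdict was returned.

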